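# Tip the lost trimming tool out of the tall vase

### The job

A trimming tool has dropped down the tall square vase that hangs in the tipping cradle, too deep to reach. Put the plywood tray under the place where the vase's mouth comes down, tip the vase with its crank handle until the tool slides out into the tray (it must not land on the bench), then swing the vase back fully upright and let go. Leave the tray flat on the bench with the tool in it, and do not knock over the cup.

Things in the scene. Friction and masses are not known exactly. Their poses are not given: they have to be found in the camera images.
- stand: The fixed grey steel cradle that carries the vase: base plate 140 x 100 x 12 mm (x, y, z), two uprights 168 mm high at x = -56 and +56 mm, 34 mm wide in y. Origin: centre of its underside, on the bench. Its x runs along the tipping axle; the crank is on its -x side (towards the robot); the vase tips towards its +y. Its yaw is up to 0.2 rad either way.
- pivot (a point): Point on the tipping axle, 150 mm above the bench, in the middle of the vase and of the cradle; axes as the stand's. The axle is the x axis through this point.
- vase (a joint): Tip angle of the vase, rad: 0 upright (hard stop, the start), growing as the mouth goes over to the stand's +y, up to a hard stop at 2.2 (mouth pointing 36 degrees below level). The axle is stiff (0.25 N m): the vase stays as left. The tool slides out between about 1.8 and 2.1. Vase: pale crackle glaze, 70 mm square, 220 mm high, round bore 50 mm wide, 214 mm deep.
- mouth (a point): Centre of the vase's round mouth at the rim, 115 mm from the pivot along the vase; z points out of the mouth. At 2.2 rad it is 93 mm to the stand's +y of the pivot and 82 mm above the bench, the rim's lowest edge 53 mm above the bench. The tool then comes down between 50 and 250 mm to the stand's +y of the pivot, within 60 mm of it along x.
- handle_mid (a point): Middle of the crank's black round grip, 16 mm thick, 70 mm long along the stand's x, spinning freely on its pin, so it can be held from above all the way round. It is 123 mm to the stand's -x of the pivot; the crank arm is at its end nearer the vase. At tip angle a its offset from the pivot in the stand's frame is y = -90 mm sin(1.10 - a), z = 90 mm cos(1.10 - a). Its axes may spin.
- tool_mid (a point): Middle of the loose trimming tool, 100 mm long: square wooden handle 16 mm thick and 68 mm long with a flat steel blade 11 mm wide. z runs along it to the blade. It starts standing in the bottom of the vase, its top about 115 mm below the rim. About 45 g.
- tray_mid (a point): Centre of the loose plywood tray, 19 mm above its underside. Outer size 150 x 200 x 38 mm (its x, y, z), walls and floor 8 mm thick, open on top, about 0.3 kg. It can be pinched by a wall from above and slid along the bench. Pushed up beside the cradle's base on its +y side with its long side along the stand's y (centre 160 mm to the stand's +y of the pivot), it catches the tool.
- cup: White cup, 76 mm wide, 60 mm high; origin under its foot, z up. A bystander.
Not all that is in view belongs to the job. What is meant by the part that bears tray_mid is not orange or red, and is the larger of those in its own colour.

How it is judged:
On the way:
1. the tool has slid out of the vase and lies in the tray (x of tool_mid in the frame of tray_mid between -0.075 and 0.075 m and y of tool_mid in the frame of tray_mid between -0.1 and 0.1 m and z of tool_mid in the frame of tray_mid between -0.02 and 0.04 m), for 0.2 s.
At the end, for the whole second after the job is handed in: The tool's middle is inside the tray (within its outline and no more than 40 mm above the tray's centre), tool and tray at rest (below 20 mm/s); the tray stands flat on the bench (within 0.1 rad, its centre below 30 mm); the vase is back upright within 0.1 rad of its stop (all of step 1 and value of joint vase below 0.1 rad and angle between tray_mid's own z axis and vertical below 0.1 rad and height (world z) of tray_mid below 0.03 m and linear speed of each of tool, tray below 0.02 m/s); the robot touches nothing.
It fails at once if the tool lands outside the tray (height (world z) of tool_mid below 0.045 m and not (x of tool_mid in the frame of tray_mid between -0.075 and 0.075 m and y of tool_mid in the frame of tray_mid between -0.1 and 0.1 m and z of tool_mid in the frame of tray_mid between -0.02 and 0.04 m)).
It fails at once if the cup is knocked over (angle between cup's own z axis and vertical above 0.6 rad).
It also fails if it takes over 64 s, if anything falls off the work surface, if the arm or the gripper's body presses on something with over 40 N, if the wrist force passes 120 N, or if a joint passes its speed limit or range.

### The arm

A 7-joint arm with a two-finger parallel gripper is mounted at the origin on the work surface. World frame = base frame: x ahead of the robot, y to its left, z up, the work surface at z = 0. Lengths are in m, angles in rad, forces in N, time in s.
With the tool pointing down it reaches from about 0.425 to 0.95 m from the base axis. Payload 4.7 kg.
Tool frame: the origin (TCP) lies midway between the tips of the shut fingers; the grasp point (between the pads) lies 19 mm behind it (env.grasp_offset is the distance from the TCP to the grasp point, in m); z points along the fingers, y is the line along which they close (so a half turn about z gives the same grasp; the last joint's range is limited). The gripper opens to 87 mm and grips with 3 to 60 N. Pads are 19 mm wide; open, the fingers measure 117 mm over their backs; the gripper's body (75 mm by 190 mm) begins 51 mm behind the grasp point.
Start: joints at [-1.32, 0.469, -0.049, 1.532, 0.024, 1.141, -0.082], TCP at [0.186, 0.649, 0.223] pointing down, gripper open.
Joint ranges: [-2.59, 2.59], [-0.33, 1.99], [-1.39, 1.29], [0.1, 2.45], [-1.04, 4.18], [0.21, 1.99], [-2.66, 2.66]. Speed limits (rad/s): [2.57, 2.57, 3.14, 3.14, 3.14, 3.14, 3.14].

### API

Orientations are given as a unit quaternion [w, x, y, z].
In Python, from workcell import readout, eyes, env gives the robot as it stands.
- The arm moves only by the tool move_arm, never from a script. Its argument "motion" is a list of rows, each an object of numbers: "x", "y", "z": the shift along the tool's x, y, z in mm; "rx", "ry", "rz": the turn, a rotation vector about the tool's x, y, z in degrees; "hand": the finger opening in mm, from 0 to 87. In form: [{"x": .., "y": .., "z": .., "rx": .., "ry": .., "rz": .., "hand": ..}, ...]. A call has 1 to 8 rows; each row shifts and turns the commanded pose from where the row before left it, along the tool's axes as they then stand; what a row does not reach is not made up. A row lasts 1/10 s, in which the tool goes at most 50 mm and 8.59 degrees, less where a joint would pass 70% of its speed; a pose out of reach is approached as far as the arm can. A call with a gripper value outside its range is refused whole. The fingers move at their own pace and stop on an object; "grip_force" is the grip in N (left out, the last holds). Time passes only in rows, so rows that do not move let the fingers close. It gives the time, the measured TCP pose, the force, the opening and the grip force at its end, in the units of the state.
- readout.state(): the state, without advancing time (a new reading comes with each control period).
- eyes.get_image(name): name is "side" or "top"; returns a dict with "image" (400x640x3 uint8, red, green, blue), "fx", "fy", "cx", "cy" (pixels), "k1" (the pictures are not rectified: a ray, as slopes to the right and down, at radius r is drawn at 1 + k1 r^2 times it, then the intrinsics apply), "xyz" and "orientation" of the camera in the world. Camera axes: x right, y down, z forward; pixel columns grow to the right and rows downward; lengths in m; the calibration is good to about 2 mm. A picture is of the moment at which its call begins. There is no depth.
- env.sign_off(): hands the job in; it is judged then, once.
The state is a dict: "t": time; "joints": joint angles; "qvel": joint speeds; "joint_torque": joint torques, N m; "tool_pos": TCP position; "ee_rot": TCP orientation; "force": force on the tool from outside, world axes, zero at the start; "torque": the same for the moment, N m; "width": opening from 0.0 (shut) to 1.0 (fully open); "grip_force": force on a finger pad.
Only numpy, scipy, OpenCV 4.12 (cv2) and the standard library are available. Lean on these libraries where they do the work, as an engineer would, in place of code of your own. Each camera call takes 0.05 s, during which the arm holds its last target. There are 200 camera calls.

## Working session

There is one attempt and no reset: what is moved stays moved. The work goes in short steps, Python scripts to look and compute and a tool call to move; the robot and the scene stay as the last step left them, time stands still between calls to the robot, and variables do not carry over. Pictures are saved under pics/ and viewed, at most 10 in all, crops included, and the job is handed in when it is done.

Besides the shell and the picture viewer there is one more tool, called after "Request:" as name(argument=value, ...) on one line, values as JSON. move_arm: Moves the arm, as the interface text tells. Its arguments: {"type":"object","properties":{"motion":{"type":"array"},"grip_force":{"type":"number"}},"required":["motion"]}

```bash
mkdir -p pics; ls
python3 - <<'E'
from workcell import readout, eyes, env
import cv2,json
print(readout.state())
for n in("side","top"):
    d=eyes.get_image(n); cv2.imwrite(f"pics/{n}0.png",d["image"][:,:,::-1]); print(n,{k:v for k,v in d.items() if k!="image"})
E
```

```text
pics
{'t': 0.0, 'joints': array([-1.31992909,  0.46947759, -0.0485886 ,  1.53372569,  0.02409199,
        1.14100314, -0.08232273]), 'qvel': array([-9.27571025e-05, -2.59781003e-04,  3.84807127e-04,  4.23163544e-04,
        5.62027632e-04,  1.67907663e-03, -9.01087113e-04]), 'joint_torque': array([-7.34950004e-05, -5.07982028e+01, -8.09273240e-02, -2.36156416e+01,
       -6.13901974e-02,  3.78111005e-02,  1.88263725e-04]), 'tool_pos': array([0.18621062, 0.64816147, 0.22146161]), 'ee_rot': array([-1.05947887e-04,  1.39427509e-01,  9.90231761e-01, -1.00866614e-03]), 'force': array([-0.09079666, -0.21881633, -0.50165164]), 'torque': array([ 0.03809229, -0.04423256,  0.05611263]), 'grip_force': 0.0, 'width': 0.9989313560678283}
side {'fx': 379.64565956885724, 'fy': 379.64565956885724, 'cx': 313.8432353127336, 'cy': 200.18088170074716, 'k1': -0.07722996039648712, 'xyz': array([0.44670495, 1.13677569, 1.06690642]), 'orientation': array([ 0.00687263, -0.02015084,  0.90355667, -0.4279393 ])}
top {'fx': 520.3790647499624, 'fy': 520.3790647499624, 'cx': 317.129317081057, 'cy': 199.9116034051082, 'k1': -0.11143058736019597, 'xyz': array([0.26440402, 0.07106008, 2.10182415]), 'orientation': array([-0.03817316,  0.70711538, -0.70495851,  0.03954936])}
```

View pics/side0.png

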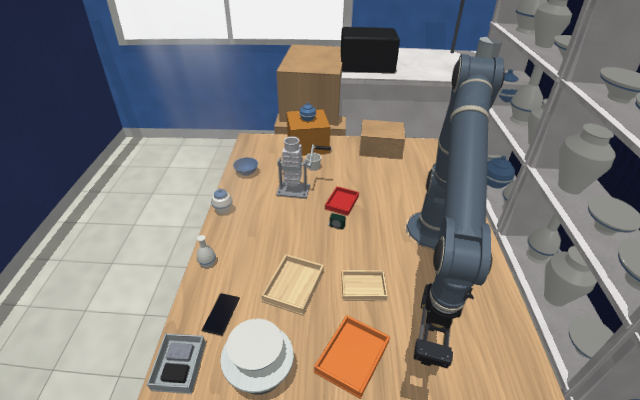

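View pics/top0.png

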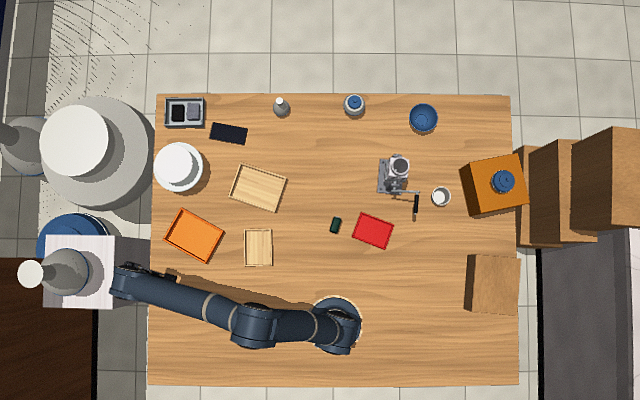

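Side view: two plywood-coloured trays at (293,283) and (364,285), orange at (353,354), red at (342,200). The stand and vase are at (293,175). Top view: the same plywood trays are at (258,188), which is larger, and (258,247), which is smaller. The orange one is at (194,235) and the red at (373,231). The stand is at (395,175), the crank grip at (416,203) and the white cup at (441,197). The tray meant is the larger plywood one at top (258,188). I'll confirm it in one crop.

```bash
cat > h.py <<'E'
import numpy as np, cv2
from scipy.spatial.transform import Rotation as R
from workcell import readout, eyes, env
def rot(q): return R.from_quat(np.r_[q[1:],q[0]])
def ray(d,uv):
    K=np.array([[d["fx"],0,d["cx"]],[0,d["fy"],d["cy"]],[0,0,1]])
    p=cv2.undistortPoints(np.array(uv,float).reshape(-1,1,2),K,np.array([d["k1"],0,0,0.]))[:,0]
    return rot(d["orientation"]).apply(np.c_[p,np.ones(len(p))])
def onz(d,uv,z):
    r=ray(d,uv); return d["xyz"]+r*((z-d["xyz"][2])/r[:,2])[:,None]
def proj(d,P):
    p=rot(d["orientation"]).inv().apply(np.atleast_2d(P)-d["xyz"]); p=p[:,:2]/p[:,2:]
    p=p*(1+d["k1"]*(p**2).sum(1,keepdims=True)); return p*[d["fx"],d["fy"]]+[d["cx"],d["cy"]]
E
python3 - <<'E'
from h import *
d=eyes.get_image("top"); im=d["image"]
hsv=cv2.cvtColor(im,cv2.COLOR_RGB2HSV)
print(hsv[188,258],hsv[247,258],hsv[150,320],hsv[202,416])
m=cv2.inRange(hsv,(15,50,190),(30,130,255)); m=cv2.morphologyEx(m,cv2.MORPH_CLOSE,np.ones((5,5)))
for c in cv2.findContours(m,0,1)[0]:
    if cv2.contourArea(c)>400:
        b=cv2.boxPoints(cv2.minAreaRect(c)); w=onz(d,b,.038); print(cv2.minAreaRect(c),w[:,:2].round(3).tolist(),w.mean(0).round(4),np.linalg.norm(np.diff(w,axis=0),axis=1))
s=eyes.get_image("side")
a=cv2.resize(im[145:275,220:460],None,fx=3.3,fy=3.3,interpolation=2)[:,:,::-1]
cv2.imwrite("pics/c1.png",a)
cv2.imwrite("pics/c2.png",cv2.resize(s["image"][130:210,220:350],None,fx=6,fy=6,interpolation=2)[:,:,::-1])
E
```

```text
[ 18  99 229] [ 18  99 229] [ 16 126 193] [90 39 33]
((332.5, 240.0), (294.0, 371.0), 90.0) [[0.937, 0.775], [0.945, -0.771], [-0.252, -0.732], [-0.252, 0.736]] [0.3445 0.0019 0.038 ] [1.5464931  1.19734094 1.46738233]
```

View pics/c1.png

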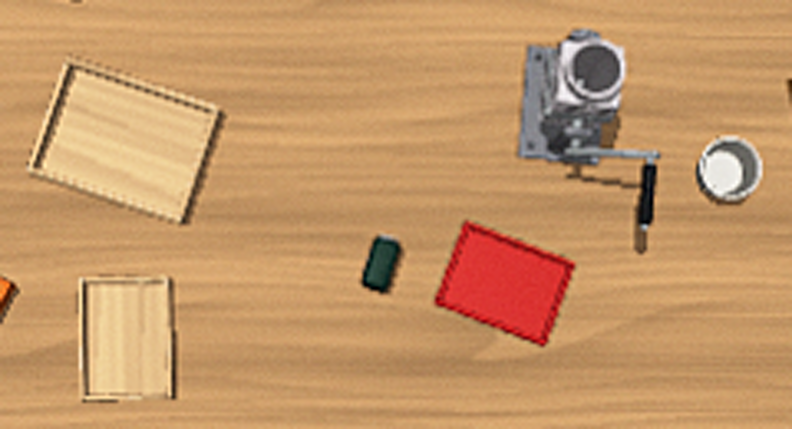

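View pics/c2.png

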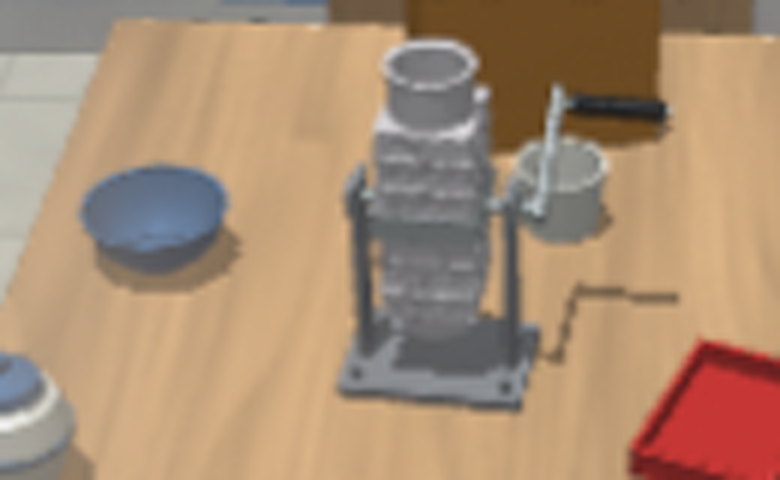

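The crop shows the larger plywood tray with crop corners (70,60), (222,107), (184,223) and (30,172). It is clearly bigger than the plywood one at (127,338), so it is the one meant. The stand base's +y edge runs (529,45)–(519,157), the grip's middle is at (648,194) and the mouth at (596,69). In the side crop the base's front edge runs (340,390)–(520,405) and the grip is at (615,107).

Run:
```python
from h import *
d=eyes.get_image("top"); im=d["image"]; s=eyes.get_image("side")
hsv=cv2.cvtColor(im,cv2.COLOR_RGB2HSV)
m=cv2.inRange(hsv,(15,50,200),(24,112,255)); m[:150]=0;m[225:]=0;m[:,:220]=0;m[:,300:]=0
m=cv2.morphologyEx(cv2.morphologyEx(m,3,np.ones((3,3))),2,np.ones((5,5)))
c=max(cv2.findContours(m,0,1)[0],key=cv2.contourArea); b=cv2.boxPoints(cv2.minAreaRect(c)); w=onz(d,b,.038)
print("tray box",b.tolist(),w[:,:2].round(3).tolist(),w.mean(0),np.linalg.norm(np.diff(w,axis=0),axis=1))
f=lambda L:np.array(L)/3.3+[220,145]-.35
g=lambda L:np.array(L)/6+[220,130]-.4
w=onz(d,f([[70,60],[222,107],[184,223],[30,172]]),.038); print("tray hand",w[:,:2].round(3).tolist(),w.mean(0),np.linalg.norm(np.diff(w,axis=0),axis=1))
e=onz(d,f([[529,45],[519,157]]),.012);print("base top view",e,np.linalg.norm(e[1]-e[0]))
e=onz(s,g([[340,390],[520,405]]),.012);print("base side",e,np.linalg.norm(e[1]-e[0]))
for n,a,bb,z in(("grip",[[648,194]],[[615,107]],.191),("mouth",[[596,69]],[[430,66]],.265)):
    print(n,onz(d,f(a),z),onz(s,g(bb),z))
print("cup",onz(d,f([[728,168]]),.06))
```

```text
tray box [[227.7000274658203, 195.90000915527344], [239.30001831054688, 161.1000213623047], [285.800048828125, 176.6000213623047], [274.2000427246094, 211.40000915527344]] [[0.507, 0.426], [0.649, 0.382], [0.586, 0.193], [0.446, 0.238]] [0.54696523 0.30975802 0.038     ] [0.14813068 0.19871357 0.14727759]
tray hand [[0.642, 0.375], [0.584, 0.189], [0.442, 0.233], [0.504, 0.421]] [0.54301928 0.30472425 0.038     ] [0.19526629 0.1484858  0.19774527]
base top view [[ 0.66713774 -0.1889378   0.012     ]
 [ 0.5272797  -0.17498667  0.012     ]] 0.14055214784330017
base side [[ 0.66536453 -0.18144462  0.012     ]
 [ 0.5305206  -0.17013188  0.012     ]] 0.1353176368411606
grip [[ 0.46340536 -0.2990633   0.191     ]] [[ 0.46694633 -0.29904094  0.191     ]]
mouth [[ 0.59227055 -0.23033605  0.265     ]] [[ 0.593876   -0.22529499  0.265     ]]
cup [[ 0.50883753 -0.42238478  0.06      ]]
```

```bash
cat >> h.py <<'E'
PIV=np.array([.593,-.229,.15]); YAW=-.095
def want(yaw): # tool down, tool y at world angle yaw from +y
    return R.from_euler("z",yaw)*R.from_matrix([[-1,0,0],[0,1,0],[0,0,-1]])
def go(p,yaw):
    s=readout.state(); T=rot(s["ee_rot"])
    print("t%.1f"%s["t"],"pos",s["tool_pos"].round(4),"F",s["force"].round(1),"w%.3f g%.1f"%(s["width"],s["grip_force"]))
    print("shift mm",(T.inv().apply(np.array(p)-s["tool_pos"])*1000).round(1),"turn deg",np.degrees((T.inv()*want(yaw)).as_rotvec()).round(2))
E
python3 -c "
from h import *
go([.576,.399,.12],-.322)"
```

```text
t0.3 pos [0.1863 0.6486 0.2222] F [-0.4 -0.3  0.9] w0.998 g0.0
shift mm [-443.4 -132.2  102.3] turn deg [-0.04 -0.    2.42]
```

Request:
move_arm(motion=[{"x":-37,"y":-11,"z":2,"rz":1.2,"hand":50},{"x":-37,"y":-11,"z":4,"rz":1.2},{"x":-37,"y":-11,"z":8},{"x":-37,"y":-11,"z":8},{"x":-37,"y":-11,"z":10},{"x":-37,"y":-11,"z":10},{"x":-37,"y":-11,"z":10},{"x":-37,"y":-11,"z":10}])

```text
validation failed for argument at $.mo...
```

Request:
move_arm(motion=[{"x":-37,"y":-11,"z":10},{"x":-37,"y":-11,"z":10},{"x":-37,"y":-11,"z":10},{"x":-30,"y":-11,"z":10},{"hand":50},{"hand":50}])

```text
validation failed for argument at $.mo...
```

```bash
python3 -c "
from h import *
go([.576,.399,.013],-.322)
d=eyes.get_image('side')
w=[[.576,.399,.038]]
for z in(.038,.008): pass
im=d['image'];p=proj(d,w)[0];print(p)
u,v=p.astype(int)
cv2.imwrite('pics/c3.png',cv2.resize(im[v-60:v+60,u-80:u+80],None,fx=5,fy=5,interpolation=2)[:,:,::-1])"
```

```text
t0.3 pos [0.1863 0.6486 0.2222] F [-0.4 -0.3  0.9] w0.998 g0.0
shift mm [-443.4 -132.1  209.3] turn deg [-0.04 -0.    2.42]
[282.16093577 300.23054252]
```

View pics/c3.png

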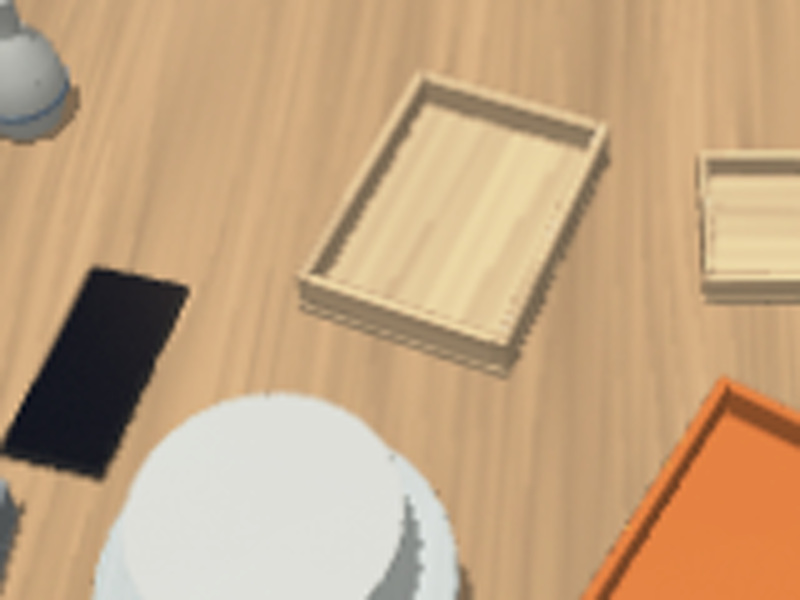

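The arm didn't move because the calls were refused. The picture shows the tray unobstructed. Its near wall's top runs (303,277)–(510,345), with the middle at about (408,307). My target projects to (401,301), so they agree to about 1 px. I'll retry with all the keys in each row.

Request:
move_arm(motion=[{"x":-37,"y":-11,"z":2,"rx":0,"ry":0,"rz":1.2,"hand":50},{"x":-37,"y":-11,"z":4,"rx":0,"ry":0,"rz":1.2,"hand":50},{"x":-37,"y":-11,"z":8,"rx":0,"ry":0,"rz":0,"hand":50},{"x":-37,"y":-11,"z":8,"rx":0,"ry":0,"rz":0,"hand":50},{"x":-37,"y":-11,"z":10,"rx":0,"ry":0,"rz":0,"hand":50},{"x":-37,"y":-11,"z":10,"rx":0,"ry":0,"rz":0,"hand":50},{"x":-37,"y":-11,"z":10,"rx":0,"ry":0,"rz":0,"hand":50},{"x":-37,"y":-11,"z":10,"rx":0,"ry":0,"rz":0,"hand":50}])

```text
t: 1.15
tool_pos: [0.4418, 0.4728, 0.1603]
ee_rot: [0.0, 0.16, 0.987, 0.0]
force: [-0.1, -0.3, -0.2]
width: 0.58
grip_force: 0.0
```

Request:
move_arm(motion=[{"x":-37,"y":-11,"z":10,"rx":0,"ry":0,"rz":0,"hand":50},{"x":-37,"y":-11,"z":10,"rx":0,"ry":0,"rz":0,"hand":50},{"x":-37,"y":-11,"z":10,"rx":0,"ry":0,"rz":0,"hand":50},{"x":-20,"y":-11,"z":10,"rx":0,"ry":0,"rz":0,"hand":50},{"x":0,"y":0,"z":0,"rx":0,"ry":0,"rz":0,"hand":50},{"x":0,"y":0,"z":0,"rx":0,"ry":0,"rz":0,"hand":50}])

```text
t: 1.75
tool_pos: [0.5509, 0.3906, 0.1203]
ee_rot: [-0.0, 0.161, 0.987, 0.0]
force: [0.1, 0.0, -0.7]
width: 0.574
grip_force: 0.0
```

```bash
python3 -c "
from h import *
go([.576,.399,.014],-.322)"
```

```text
t1.8 pos [0.5509 0.3906 0.1203] F [ 0.1  0.  -0.7] w0.574 g0.0
shift mm [-21.2  16.  106.3] turn deg [-0.   -0.06 -0.03]
```

Request:
move_arm(motion=[{"x":-21,"y":16,"z":20,"rx":0,"ry":0,"rz":0,"hand":50},{"x":0,"y":0,"z":30,"rx":0,"ry":0,"rz":0,"hand":50},{"x":0,"y":0,"z":26,"rx":0,"ry":0,"rz":0,"hand":50},{"x":0,"y":0,"z":20,"rx":0,"ry":0,"rz":0,"hand":50},{"x":0,"y":0,"z":10,"rx":0,"ry":0,"rz":0,"hand":50},{"x":0,"y":0,"z":0,"rx":0,"ry":0,"rz":0,"hand":0},{"x":0,"y":0,"z":0,"rx":0,"ry":0,"rz":0,"hand":0},{"x":0,"y":0,"z":0,"rx":0,"ry":0,"rz":0,"hand":0}], grip_force=25)

```text
t: 2.55
tool_pos: [0.5768, 0.4002, 0.0163]
ee_rot: [0.001, 0.16, 0.987, 0.001]
force: [-0.0, 0.6, 0.0]
width: 0.385
grip_force: 0.0
```

Request:
move_arm(motion=[{"x":0,"y":0,"z":0,"rx":0,"ry":0,"rz":0,"hand":0},{"x":0,"y":0,"z":0,"rx":0,"ry":0,"rz":0,"hand":0},{"x":0,"y":0,"z":0,"rx":0,"ry":0,"rz":0,"hand":0}])

```text
t: 2.85
tool_pos: [0.5764, 0.3995, 0.0152]
ee_rot: [0.0, 0.16, 0.987, 0.001]
force: [-0.8, 0.9, 0.4]
width: 0.112
grip_force: 0.6
```

```bash
python3 -c "
from h import *
go([.617,.026,.014],-.095)"
```

```text
t2.9 pos [0.5764 0.3995 0.0152] F [-0.8  0.9  0.4] w0.112 g0.6
shift mm [-156.6 -341.5    0.8] turn deg [  0.07   0.04 -13.  ]
```

Request:
move_arm(motion=[{"x":0,"y":0,"z":0,"rx":0,"ry":0,"rz":0,"hand":0},{"x":0,"y":0,"z":0,"rx":0,"ry":0,"rz":0,"hand":0},{"x":-3,"y":-8,"z":0,"rx":0,"ry":0,"rz":-1.5,"hand":0},{"x":-5,"y":-12,"z":0,"rx":0,"ry":0,"rz":-3,"hand":0},{"x":-7,"y":-15,"z":0,"rx":0,"ry":0,"rz":-3,"hand":0},{"x":-8,"y":-15,"z":0,"rx":0,"ry":0,"rz":-3,"hand":0},{"x":-7,"y":-15,"z":0,"rx":0,"ry":0,"rz":-2.5,"hand":0},{"x":-7,"y":-15,"z":0,"rx":0,"ry":0,"rz":0,"hand":0}])

```text
t: 3.65
tool_pos: [0.5963, 0.3145, 0.0151]
ee_rot: [0.0, 0.047, 0.999, 0.001]
force: [-0.5, 2.1, 3.1]
width: 0.089
grip_force: 25.0
```

```bash
python3 -c "
from h import *
go([.617,.026,.014],-.095)"
```

```text
t3.6 pos [0.5963 0.3145 0.0151] F [-0.5  2.1  3.1] w0.089 g25.0
shift mm [ -47.8 -285.2    0.5] turn deg [ 0.13 -0.    0.03]
```

Request:
move_arm(motion=[{"x":-6,"y":-18,"z":0,"rx":0,"ry":0,"rz":0,"hand":0},{"x":-6,"y":-25,"z":0,"rx":0,"ry":0,"rz":0,"hand":0},{"x":-6,"y":-30,"z":0,"rx":0,"ry":0,"rz":0,"hand":0},{"x":-6,"y":-30,"z":0,"rx":0,"ry":0,"rz":0,"hand":0},{"x":-6,"y":-30,"z":0,"rx":0,"ry":0,"rz":0,"hand":0},{"x":-6,"y":-30,"z":0,"rx":0,"ry":0,"rz":0,"hand":0},{"x":-4,"y":-25,"z":0,"rx":0,"ry":0,"rz":0,"hand":0},{"x":0,"y":-20,"z":0,"rx":0,"ry":0,"rz":0,"hand":0}])

```text
t: 4.45
tool_pos: [0.6174, 0.1007, 0.0151]
ee_rot: [0.001, 0.049, 0.999, 0.0]
force: [0.9, 2.4, 3.7]
width: 0.091
grip_force: 25.0
```

```bash
cat > tray.py <<'E'
from h import *
d=eyes.get_image("top"); im=d["image"]; hsv=cv2.cvtColor(im,cv2.COLOR_RGB2HSV)
m=cv2.inRange(hsv,(15,50,200),(24,112,255)); m[:145]=0;m[222:]=0;m[:,:300]=0;m[:,382:]=0
m=cv2.morphologyEx(cv2.morphologyEx(m,3,np.ones((3,3))),2,np.ones((5,5)))
p=np.vstack([c for c in cv2.findContours(m,0,1)[0] if len(c)>8]); b=cv2.boxPoints(cv2.minAreaRect(p)); w=onz(d,b,.038)
print("tray",w[:,:2].round(3).tolist(),w.mean(0).round(3),np.linalg.norm(np.diff(w,axis=0),axis=1).round(3))
v=w.mean(0)-PIV; print("in stand",R.from_euler("z",-YAW).apply(v).round(3))
cv2.imwrite("pics/t%.2f.png"%readout.state()["t"],cv2.resize(im[130:230,290:450],None,fx=5,fy=5,interpolation=2)[:,:,::-1])
E
python3 tray.py; python3 -c "
from h import *
go([.617,.026,.014],-.095)"; ls pics
```

```text
tray [[0.536, 0.045], [0.684, 0.032], [0.673, -0.101], [0.525, -0.087]] [ 0.604 -0.028  0.038] [0.148 0.134 0.149]
in stand [-0.008  0.201 -0.112]
t4.5 pos [0.617  0.0963 0.0151] F [-0.7  0.3  4.3] w0.090 g25.0
shift mm [ -7.1 -69.9   1.3] turn deg [-0.15  0.07 -0.36]
c1.png
c2.png
c3.png
side0.png
t4.50.png
top0.png
```

Request:
move_arm(motion=[{"x":-2,"y":-18,"z":0,"rx":0,"ry":0,"rz":0,"hand":0},{"x":-2,"y":-20,"z":0,"rx":0,"ry":0,"rz":0,"hand":0},{"x":-1,"y":-18,"z":0,"rx":0,"ry":0,"rz":0,"hand":0},{"x":0,"y":-11,"z":0,"rx":0,"ry":0,"rz":0,"hand":0},{"x":0,"y":0,"z":0,"rx":0,"ry":0,"rz":0,"hand":0},{"x":0,"y":0,"z":0,"rx":0,"ry":0,"rz":0,"hand":36},{"x":0,"y":0,"z":0,"rx":0,"ry":0,"rz":0,"hand":36},{"x":0,"y":0,"z":0,"rx":0,"ry":0,"rz":0,"hand":36}])

```text
t: 5.3
tool_pos: [0.6143, 0.0352, 0.0139]
ee_rot: [-0.001, 0.047, 0.999, -0.0]
force: [-0.2, 0.1, -0.7]
width: 0.281
grip_force: 0.0
```

```bash
python3 -c "
from h import *
go([.617,.026,.014],-.095)
P=PIV+R.from_euler('z',YAW).apply([-.128,-.0802,.0408-.019+.02]);print(P)
go(P,-.095)"
```

```text
t5.3 pos [0.6143 0.0352 0.0139] F [-0.2  0.1 -0.7] w0.281 g0.0
shift mm [-3.6 -8.9 -0.1] turn deg [-0.04 -0.09  0.01]
[ 0.45796962 -0.29669665  0.1918    ]
t5.3 pos [0.6143 0.0352 0.0139] F [-0.2  0.1 -0.7] w0.281 g0.0
shift mm [ 124.4 -345.3 -177.5] turn deg [-0.04 -0.09  0.01]
```

Request:
move_arm(motion=[{"x":0,"y":0,"z":-20,"rx":0,"ry":0,"rz":0,"hand":36},{"x":0,"y":0,"z":-35,"rx":0,"ry":0,"rz":0,"hand":40},{"x":0,"y":0,"z":-40,"rx":0,"ry":0,"rz":0,"hand":40},{"x":10,"y":0,"z":-40,"rx":0,"ry":0,"rz":0,"hand":40},{"x":20,"y":-20,"z":-40,"rx":0,"ry":0,"rz":0,"hand":40},{"x":30,"y":-30,"z":-40,"rx":0,"ry":0,"rz":0,"hand":40},{"x":30,"y":-35,"z":-25,"rx":0,"ry":0,"rz":0,"hand":40},{"x":30,"y":-38,"z":0,"rx":0,"ry":0,"rz":0,"hand":40}])

```text
t: 6.1
tool_pos: [0.4911, -0.0704, 0.251]
ee_rot: [0.003, 0.046, 0.999, 0.0]
force: [1.8, -0.4, 0.6]
width: 0.459
grip_force: 0.0
```

Request:
move_arm(motion=[{"x":3,"y":-38,"z":0,"rx":0,"ry":0,"rz":0,"hand":40},{"x":0,"y":-38,"z":0,"rx":0,"ry":0,"rz":0,"hand":40},{"x":0,"y":-38,"z":0,"rx":0,"ry":0,"rz":0,"hand":40},{"x":0,"y":-38,"z":0,"rx":0,"ry":0,"rz":0,"hand":40},{"x":0,"y":-38,"z":0,"rx":0,"ry":0,"rz":0,"hand":40},{"x":0,"y":-30,"z":0,"rx":0,"ry":0,"rz":0,"hand":40},{"x":0,"y":0,"z":0,"rx":0,"ry":0,"rz":0,"hand":40}])

```text
t: 6.8
tool_pos: [0.4643, -0.2937, 0.2472]
ee_rot: [-0.001, 0.051, 0.999, -0.001]
force: [-0.8, 0.1, -0.1]
width: 0.459
grip_force: 0.0
```

```bash
python3 tray.py; python3 -c "
from h import *
P=PIV+R.from_euler('z',YAW).apply([-.128,-.0802,.0408-.019+.02])
go(P,-.095)
s=eyes.get_image('side')
cv2.imwrite('pics/s2.png',cv2.resize(s['image'][100:240,220:400],None,fx=4.2,fy=4.2,interpolation=2)[:,:,::-1])"; ls pics
```

```text
tray [[0.54, 0.043], [0.689, 0.03], [0.671, -0.17], [0.522, -0.155]] [ 0.605 -0.063  0.038] [0.149 0.201 0.149]
in stand [-0.003  0.166 -0.112]
t6.8 pos [ 0.4652 -0.2907  0.247 ] F [0.5 0.7 0.3] w0.459 g0.0
shift mm [ 6.5 -6.7 55.2] turn deg [-0.01 -0.09 -0.22]
c1.png
c2.png
c3.png
s2.png
side0.png
t4.50.png
t6.85.png
top0.png
```

View pics/s2.png

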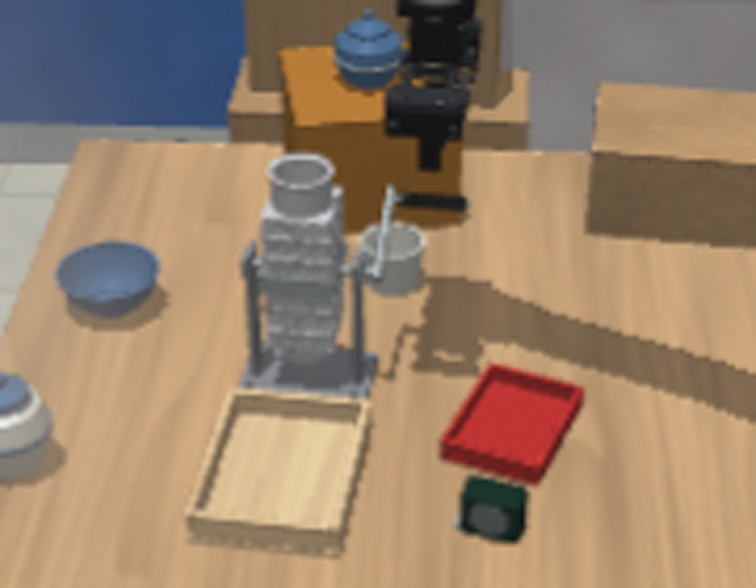

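The side crop shows the tray square to the cradle, with its far edge just in front of the base at about (300,393). The gripper is above the crank grip at (430,202). I measured the tray centre at (-3, 166) mm in the stand frame, which is good. Next I grasp the crank.

Request:
move_arm(motion=[{"x":6,"y":-7,"z":15,"rx":0,"ry":0,"rz":0,"hand":40},{"x":0,"y":0,"z":20,"rx":0,"ry":0,"rz":0,"hand":40},{"x":0,"y":0,"z":20,"rx":0,"ry":0,"rz":0,"hand":40},{"x":0,"y":0,"z":15,"rx":0,"ry":0,"rz":0,"hand":40},{"x":0,"y":0,"z":5,"rx":0,"ry":0,"rz":0,"hand":40},{"x":0,"y":0,"z":0,"rx":0,"ry":0,"rz":0,"hand":0},{"x":0,"y":0,"z":0,"rx":0,"ry":0,"rz":0,"hand":0},{"x":0,"y":0,"z":0,"rx":0,"ry":0,"rz":0,"hand":0}], grip_force=12)

```text
t: 7.7
tool_pos: [0.4604, -0.2952, 0.1736]
ee_rot: [0.001, 0.047, 0.999, -0.0]
force: [-0.2, 0.5, -0.7]
width: 0.271
grip_force: 0.0
```

Request:
move_arm(motion=[{"x":0,"y":0,"z":0,"rx":0,"ry":0,"rz":0,"hand":0},{"x":0,"y":0,"z":0,"rx":0,"ry":0,"rz":0,"hand":0},{"x":0,"y":0,"z":0,"rx":0,"ry":0,"rz":0,"hand":0}])

```text
t: 8.0
tool_pos: [0.4601, -0.2975, 0.1737]
ee_rot: [0.001, 0.048, 0.999, -0.002]
force: [-1.0, -4.7, 1.4]
width: 0.174
grip_force: 12.0
```

```bash
cat > arc.py <<'E'
from h import *
import sys
s=readout.state(); T=rot(s["ee_rot"]); g=s["tool_pos"]+[0,0,.019]
v=R.from_euler("z",-YAW).apply(g-PIV)*1000; a=1.1+np.arctan2(v[1],v[2])
print("t%.2f"%s["t"],"grip in stand",v.round(1),"radius %.1f angle %.3f"%(np.hypot(*v[1:]),a),"F",s["force"].round(1),"w%.3f g%.1f"%(s["width"],s["grip_force"]))
# steps from here along the arc
prev=g
for b in map(float,sys.argv[1:]):
    q=PIV+R.from_euler("z",YAW).apply([v[0]/1000,-.09*np.sin(1.1-b),.09*np.cos(1.1-b)])
    print(b,(T.inv().apply(q-prev)*1000).round(1)); prev=q
print("tilt/turn to nominal",np.degrees((T.inv()*want(YAW)).as_rotvec()).round(2))
E
python3 arc.py .15 .3 .45 .6 .75 .9 1.05 1.2 1.35 1.5 1.65 1.8
```

```text
t8.00 grip in stand [-125.8  -80.8   42.7] radius 91.4 angle 0.016 F [-1.  -4.7  1.4] w0.174 g12.0
0.15 [-0.   7.5 -9.6]
0.3 [ -0.    8.6 -10.4]
0.45 [-0.  10.1 -9. ]
0.6 [-0.  11.3 -7.4]
0.75 [-0.  12.3 -5.6]
0.9 [ 0.  13.  -3.7]
1.05 [ 0.  13.4 -1.7]
1.2 [ 0.  13.5  0.3]
1.35 [ 0.  13.3  2.3]
1.5 [ 0.  12.8  4.3]
1.65 [ 0.  12.   6.1]
1.8 [ 0.  11.   7.9]
tilt/turn to nominal [-0.19  0.15 -0.06]
```

Request:
move_arm(motion=[{"x":0,"y":7.5,"z":-9,"rx":0,"ry":0,"rz":0,"hand":0},{"x":0,"y":8.5,"z":-10,"rx":0,"ry":0,"rz":0,"hand":0},{"x":0,"y":10,"z":-9,"rx":0,"ry":0,"rz":0,"hand":0},{"x":0,"y":11.5,"z":-7.5,"rx":0,"ry":0,"rz":0,"hand":0},{"x":0,"y":12.5,"z":-5.5,"rx":0,"ry":0,"rz":0,"hand":0},{"x":0,"y":13,"z":-3.5,"rx":0,"ry":0,"rz":0,"hand":0},{"x":0,"y":13.5,"z":-1.5,"rx":0,"ry":0,"rz":0,"hand":0},{"x":0,"y":13.5,"z":0.5,"rx":0,"ry":0,"rz":0,"hand":0}])

```text
t: 8.8
tool_pos: [0.4691, -0.2074, 0.2215]
ee_rot: [0.002, 0.048, 0.999, -0.001]
force: [-2.6, -3.2, 8.9]
width: 0.18
grip_force: 12.0
```

```bash
python3 arc.py 1.2 1.3 1.4 1.5 1.6 1.7 1.8 1.9
```

```text
t8.80 grip in stand [-125.4    9.8   90.5] radius 91.0 angle 1.208 F [-2.6 -3.2  8.9] w0.180 g12.0
1.2 [ 0.  -0.8  0.9]
1.3 [0.  8.9 1.3]
1.4 [0.  8.7 2.2]
1.5 [0.  8.5 3.1]
1.6 [0.  8.1 3.9]
1.7 [0.  7.7 4.7]
1.8 [0.  7.2 5.4]
1.9 [0.  6.6 6.1]
tilt/turn to nominal [-0.15  0.25 -0.11]
```

Request:
move_arm(motion=[{"x":0,"y":8.5,"z":1.5,"rx":0,"ry":0,"rz":0,"hand":0},{"x":0,"y":8.5,"z":2,"rx":0,"ry":0,"rz":0,"hand":0},{"x":0,"y":8.5,"z":3,"rx":0,"ry":0,"rz":0,"hand":0},{"x":0,"y":8,"z":4,"rx":0,"ry":0,"rz":0,"hand":0},{"x":0,"y":7.5,"z":4.5,"rx":0,"ry":0,"rz":0,"hand":0},{"x":0,"y":7,"z":5.5,"rx":0,"ry":0,"rz":0,"hand":0},{"x":0,"y":3.5,"z":3,"rx":0,"ry":0,"rz":0,"hand":0},{"x":0,"y":0,"z":0,"rx":0,"ry":0,"rz":0,"hand":0}])

```text
t: 9.6
tool_pos: [0.4743, -0.1532, 0.1945]
ee_rot: [0.001, 0.047, 0.999, 0.001]
force: [5.1, 1.1, -0.6]
width: 0.177
grip_force: 12.0
```

```bash
python3 arc.py 1.9 2.0 2.1 2.2
```

```text
t9.60 grip in stand [-125.4   64.2   63.5] radius 90.3 angle 1.891 F [ 5.1  1.1 -0.6] w0.177 g12.0
1.9 [0.  0.3 0.8]
2.0 [0.  5.9 6.8]
2.1 [0.  5.2 7.3]
2.2 [0.  4.5 7.8]
tilt/turn to nominal [0.07 0.11 0.07]
```

Continue slowly to 2.15, then dwell.

Request:
move_arm(motion=[{"x":0,"y":3,"z":3.5,"rx":0,"ry":0,"rz":0,"hand":0},{"x":0,"y":3,"z":3.5,"rx":0,"ry":0,"rz":0,"hand":0},{"x":0,"y":2.5,"z":3.5,"rx":0,"ry":0,"rz":0,"hand":0},{"x":0,"y":2.5,"z":3.5,"rx":0,"ry":0,"rz":0,"hand":0},{"x":0,"y":2,"z":3.5,"rx":0,"ry":0,"rz":0,"hand":0},{"x":0,"y":0,"z":0,"rx":0,"ry":0,"rz":0,"hand":0},{"x":0,"y":0,"z":0,"rx":0,"ry":0,"rz":0,"hand":0},{"x":0,"y":0,"z":0,"rx":0,"ry":0,"rz":0,"hand":0}])

```text
t: 10.4
tool_pos: [0.4755, -0.1402, 0.1769]
ee_rot: [0.001, 0.047, 0.999, 0.001]
force: [5.6, 3.9, -0.1]
width: 0.181
grip_force: 12.0
```

Request:
move_arm(motion=[{"x":0,"y":0,"z":0,"rx":0,"ry":0,"rz":0,"hand":0},{"x":0,"y":0,"z":0,"rx":0,"ry":0,"rz":0,"hand":0},{"x":0,"y":0,"z":0,"rx":0,"ry":0,"rz":0,"hand":0},{"x":0,"y":0,"z":0,"rx":0,"ry":0,"rz":0,"hand":0},{"x":0,"y":0,"z":0,"rx":0,"ry":0,"rz":0,"hand":0}])

```text
t: 10.9
tool_pos: [0.4755, -0.1402, 0.1769]
ee_rot: [0.001, 0.047, 0.999, 0.001]
force: [6.6, 2.3, 1.2]
width: 0.177
grip_force: 12.0
```

```bash
python3 arc.py 2.0 1.85 1.7 1.55 1.4 1.25 1.1 .95; python3 -c "
from h import *
s=eyes.get_image('side')
cv2.imwrite('pics/s3.png',cv2.resize(s['image'][120:240,240:400],None,fx=5,fy=5,interpolation=2)[:,:,::-1])"
```

```text
t10.90 grip in stand [-125.4   77.3   45.9] radius 89.9 angle 2.135 F [6.6 2.3 1.2] w0.177 g12.0
2.0 [ -0.   -6.8 -10.1]
1.85 [-0.  -9.1 -9.9]
1.7 [ -0.  -10.5  -8.4]
1.55 [ -0.  -11.7  -6.8]
1.4 [  0.  -12.5  -5. ]
1.25 [  0.  -13.1  -3. ]
1.1 [  0.  -13.4  -1. ]
0.95 [  0.  -13.5   1. ]
tilt/turn to nominal [0.09 0.11 0.05]
```

View pics/s3.png

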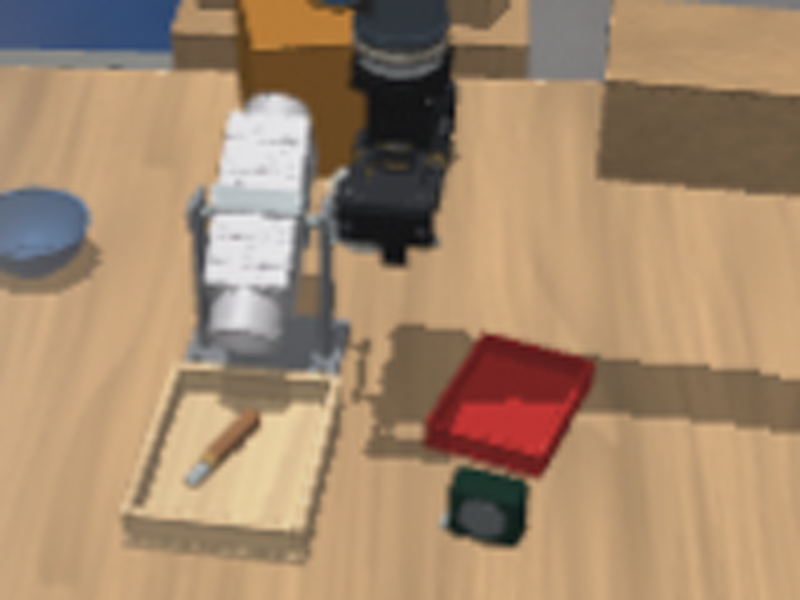

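The tool lies in the tray, its handle end at about (250,418) and its blade at (197,475). The vase at (245,300) is tipped and empty. Next I swing it back.

Request:
move_arm(motion=[{"x":0,"y":-6.5,"z":-9.5,"rx":0,"ry":0,"rz":0,"hand":0},{"x":0,"y":-9,"z":-10,"rx":0,"ry":0,"rz":0,"hand":0},{"x":0,"y":-10.5,"z":-8.5,"rx":0,"ry":0,"rz":0,"hand":0},{"x":0,"y":-11.5,"z":-7,"rx":0,"ry":0,"rz":0,"hand":0},{"x":0,"y":-12.5,"z":-5,"rx":0,"ry":0,"rz":0,"hand":0},{"x":0,"y":-13,"z":-3,"rx":0,"ry":0,"rz":0,"hand":0},{"x":0,"y":-13.5,"z":-1,"rx":0,"ry":0,"rz":0,"hand":0},{"x":0,"y":-13.5,"z":1,"rx":0,"ry":0,"rz":0,"hand":0}])

```text
t: 11.75
tool_pos: [0.4666, -0.2307, 0.2213]
ee_rot: [0.001, 0.047, 0.999, 0.0]
force: [4.3, 1.8, 5.0]
width: 0.177
grip_force: 12.0
```

```bash
python3 arc.py .85 .7 .55 .4 .25 .1 0 -.02
```

```text
t11.75 grip in stand [-125.7  -13.7   90.3] radius 91.3 angle 0.950 F [4.3 1.8 5. ] w0.177 g12.0
0.85 [ 0.  -8.6  3.1]
0.7 [  0.  -12.8   4.3]
0.55 [  0.  -12.    6.2]
0.4 [  0.  -10.9   7.9]
0.25 [ 0.  -9.6  9.4]
0.1 [ 0.  -8.1 10.8]
0.0 [ 0.  -4.5  7.8]
-0.02 [ 0.  -0.8  1.6]
tilt/turn to nominal [0.05 0.1  0.07]
```

Request:
move_arm(motion=[{"x":0,"y":-8.5,"z":2.5,"rx":0,"ry":0,"rz":0,"hand":0},{"x":0,"y":-13,"z":4,"rx":0,"ry":0,"rz":0,"hand":0},{"x":0,"y":-12,"z":6,"rx":0,"ry":0,"rz":0,"hand":0},{"x":0,"y":-11,"z":8,"rx":0,"ry":0,"rz":0,"hand":0},{"x":0,"y":-9.5,"z":9.5,"rx":0,"ry":0,"rz":0,"hand":0},{"x":0,"y":-8,"z":10.5,"rx":0,"ry":0,"rz":0,"hand":0},{"x":0,"y":-3.5,"z":6,"rx":0,"ry":0,"rz":0,"hand":0},{"x":0,"y":0,"z":0,"rx":0,"ry":0,"rz":0,"hand":0}])

```text
t: 12.55
tool_pos: [0.4599, -0.2976, 0.1726]
ee_rot: [0.0, 0.048, 0.999, -0.001]
force: [6.6, -3.7, -1.3]
width: 0.18
grip_force: 12.0
```

```bash
python3 arc.py 0 -.02
```

```text
t12.55 grip in stand [-126.   -80.9   41.6] radius 91.0 angle 0.004 F [ 6.6 -3.7 -1.3] w0.180 g12.0
0.0 [0.  0.7 0.8]
-0.02 [ 0.  -0.8  1.6]
tilt/turn to nominal [-0.09  0.04 -0.05]
```

Request:
move_arm(motion=[{"x":0,"y":0,"z":0,"rx":0,"ry":0,"rz":0,"hand":40},{"x":0,"y":0,"z":0,"rx":0,"ry":0,"rz":0,"hand":40},{"x":0,"y":0,"z":0,"rx":0,"ry":0,"rz":0,"hand":40},{"x":0,"y":0,"z":-15,"rx":0,"ry":0,"rz":0,"hand":40},{"x":0,"y":0,"z":-25,"rx":0,"ry":0,"rz":0,"hand":40},{"x":0,"y":0,"z":-30,"rx":0,"ry":0,"rz":0,"hand":40},{"x":0,"y":0,"z":-20,"rx":0,"ry":0,"rz":0,"hand":40},{"x":0,"y":0,"z":0,"rx":0,"ry":0,"rz":0,"hand":40}])

```text
t: 13.35
tool_pos: [0.4603, -0.2967, 0.266]
ee_rot: [0.002, 0.047, 0.999, -0.001]
force: [-0.4, 0.6, -0.2]
width: 0.455
grip_force: 0.0
```

```bash
python3 -c "
from h import *
s=eyes.get_image('side')
cv2.imwrite('pics/s4.png',cv2.resize(s['image'][120:240,240:400],None,fx=5,fy=5,interpolation=2)[:,:,::-1])"
```

```text
(no output)
```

View pics/s4.png

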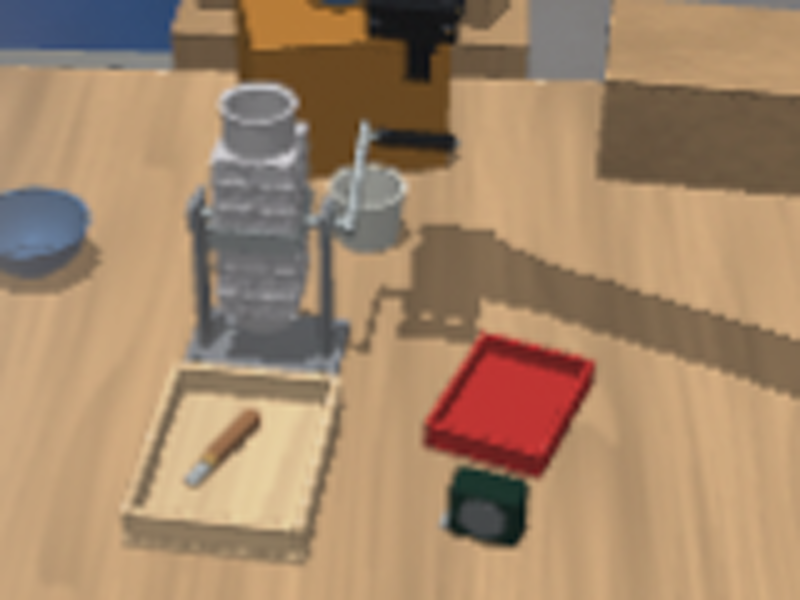

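The vase is upright with its mouth at (258,105). The tool is in the tray at (225,447), the cup stands at (368,205), and the gripper is clear of the grip at (412,140).

```bash
python3 -c "
from workcell import env
print(env.sign_off())"
```

```text
the job is handed in; nothing more can be done
None
```

I handed the job in at about 13 s of the 64 s: the last picture shows the tool in the flat tray, the vase upright, the cup standing and the arm clear, but sign-off returned no verdict.

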